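Fit the tube block under the heater's lip and latch it

ROBOT

A 6-joint arm with a two-finger parallel gripper is mounted at the origin on a cart in front of the work surface, level with it; the furniture and walls round the work are solid. World frame = base frame: x ahead of the robot, y to its left, z up, the work surface at z = 0. Lengths are in m, angles in rad, forces in N, time in s.
With the tool pointing down it reaches from about 0.325 to 0.775 m from the base axis. Payload 5.5 kg.
Tool frame: the origin (TCP) lies at the very end of the fingers, on their centre line; the grasp point (between the pads) lies 19 mm behind it (r.grip_depth is the z of the grasp point in the tool frame, in m); z points along the fingers, y is the line along which they close (so a half turn about z gives the same grasp; the last joint's range is limited). The gripper opens to 85 mm and grips with 20 to 120 N. Pads are 22 mm wide; open, the fingers measure 114 mm over their backs; the gripper's body (76 mm by 85 mm) begins 54 mm behind the grasp point. The pads swing forward as they close: fully open they stand 13 mm farther back than shut.
Start: joints at [1.201, 0.091, 1.231, -0, 1.82, -0.057], TCP at [0.185, 0.571, 0.231] pointing down, gripper open.
Joint ranges: [-2.87, 2.87], [-0.86, 2.18], [0.17, 2.46], [-1.51, 4.65], [0.06, 2.69], [-2.65, 2.65]. Speed limits (rad/s): [2.57, 2.57, 3.01, 3.14, 3.14, 3.14].

INTERFACE

Orientations are given as a 3x3 rotation matrix whose columns are the frame's x, y, z axes.
In Python, from cell import r gives the robot as it stands. The module is installed in compiled form; this text tells all that it offers.
- The arm moves only by the tool move_arm, never from a script. Its argument "series" is a list of rows, each an object with "offset": the shift along the tool's x, y, z in cm, a list of three; "turn": the turn about the tool's z in rad; "gripper": the finger opening in cm, from 0 to 8.54. In form: [{"offset": [dx, dy, dz], "turn": turn, "gripper": gripper}, ...]. A call has 1 to 5 rows; each row shifts and turns the commanded pose from where the row before left it, along the tool's axes as they then stand; what a row does not reach is not made up. A row lasts 1/8 s, in which the tool goes at most 62.5 mm and 10.7 degrees, less where a joint would pass 70% of its speed; a pose out of reach is approached as far as the arm can. A call with a gripper value outside its range is refused whole. The fingers move at their own pace and stop on an object; "grip_force" is the grip in N (left out, the last holds). Time passes only in rows, so rows that do not move let the fingers close. It gives the time, the measured TCP pose, the force, the opening and the grip force at its end, in the units of the state.
- r.get_state(): the state, without advancing time (a new reading comes with each control period).
- r.snapshot(name): name is "side" or "top" or "wrist"; returns the picture (420x560x3 uint8, red, green, blue); there is no depth.
- r.get_calibration(name): a dict with "fovy" (degrees; the focal length in pixels is half the picture's height over the tangent of half this angle, whatever the lens; pixels are square), "cx", "cy" (the principal point, pixels), "rvec" (rotation vector, rad) and "tvec" (3), from world to camera coordinates, as OpenCV has them; the wrist camera has in their place "T_tool_cam" (4x4, takes a point from camera to tool coordinates, whose origin is the TCP and whose axes are the flange's). Camera axes: x right, y down, z forward; pixel columns grow to the right and rows downward; lengths in m; the calibration is good to about 2 mm. A picture is of the moment at which its call begins: read the wrist's pose just before it. get_calibration takes no time and is no camera call.
- r.job_done(): hands the job in; it is judged then, once.
The state is a dict: "time": time; "qpos": joint angles; "joint_velocities": joint speeds; "effort": joint torques, N m; "tool_pos": TCP position; "tcp_rot": TCP orientation; "wrist_force": force on the tool from outside, world axes, zero at the start; "moment": the same for the moment, N m; "width": finger opening in m; "grip_force": force on a finger pad.
Only numpy, scipy, OpenCV 4.12 (cv2) and the standard library are available. Lean on these libraries where they do the work, as an engineer would, in place of code of your own. Each camera call takes 0.05 s, during which the arm holds its last target. There are 200 camera calls.

TASK

Put the loose aluminium tube block into the well of the block heater: hold it tilted so that its thin tongue slides in under the overhanging lip at the front of the well, then level it until it lies flat on the well's floor, and let go. Then swing the latch behind the well fully round, so that its arm points straight over the block. Do not knock over the dropper bottle that stands nearby.

Things in the scene. Friction and masses are not known exactly. Their poses are not given: they have to be found in the camera images.
- block_grip (a point): Centre of the black upright grip fin on the loose aluminium tube block (0.2 to 0.45 kg), near its centre of mass: grasp here. Fin 34 mm long (x), 14 wide (y), from 20 to 50 mm above the block's underside; this point is 36 mm above it. Block 128 x 68 mm, body 20 mm thick with tube holes. Axes: x from tongue to heel, z up. At first it lies flat, its tongue roughly toward the robot.
- tongue_tip (a point): Middle of the end face of the block's tongue, at (-70, 0, -32) mm from the grip point in the block's axes, 4 mm above the underside. The tongue is the block's -x end: 24 mm long, the full 68 mm wide and only 8 mm thick, level with the underside.
- block_heel (a point): Middle of the block's heel face (the thick +x end, 20 mm thick), at (58, 0, -26) mm from the grip point, 10 mm above the underside.
- well (a point): Centre of the well's flat floor in the fixed grey block heater, 35 mm above the worktop. Well: 132 mm long (x), 73 wide (y), 21 deep; the block has 4 mm play in length, 5 in width, its top then 1 mm below the heater's. Heater outline x -80 to 118, y -55 to 55 mm from here. Axes: x from the lip (front, dark panel, toward the robot) to the latch, y left, z up.
- lip_edge (a point): Middle of the free edge of the steel lip over the well's front (-x) end, at (-52, 0, 18.5) mm from the well point. The lip is 5 mm thick (underside 16 mm, top 21 mm above the floor) and covers the well's first 14 mm, leaving 118 mm open, less than the block's length: the block enters only with its heel raised, about 12 to 20 degrees, tongue first under the lip.
- latch_pivot (a point): Heater's top on the latch's upright hinge axis, behind the well, at (94, 0, 21) mm from the well point; axes of the heater. The latch is a steel arm 16 mm wide, 56 mm long from the axis, its underside 4 mm and its top 12 mm above the heater's top.
- latch_post (a point): Middle of the black upright round post on the latch arm, by which it is swung: 14 mm thick, from 12 to 40 mm above the heater's top (this point 26 mm), 42 mm from the hinge axis. Closed, it stands on the heater's -x side of the axis, over the block's heel; open, on the +y side, where the raised heel passes close in front of it.
- latch (a joint): Latch angle in rad: 0 closed (arm along the heater's -x over the block, at a stop), 1.45 to 1.7 at the start (arm toward the heater's +y, clear of the well). Grows clockwise seen from above. Light friction (about 1.2 N at the post); stays where it is left. A block not fully down is in its way.
- dropper: Bystander: small dropper bottle, 33 mm across, 88 mm tall, origin at the centre of its underside, z up. Loose; stands between the block and the heater.

How it is judged:
On the way, in this order (a step that is already met when the one before it is completed fails the run):
1. the block lies flat in the well with its tongue under the lip (x of tongue_tip in the frame of well between -0.07 and -0.058 m and z of tongue_tip in the frame of well between 0 and 0.008 m and horizontal distance between block_grip and well below 0.015 m and z of block_heel in the frame of well below 0.014 m and angle between the z axis of block_grip and the z axis of well, either way round below 0.06 rad), for 0.2 s.
2. the latch is swung closed over the block (value of joint latch below 0.15 rad), for 0.2 s.
At the end, for the whole second after the job is handed in: The block lies in the well, flat on its floor (within 4 mm in height at both ends, 0.06 rad), its tongue at least 6 mm under the lip, and the latch is closed over it to within 0.15 rad (all of step 1 and value of joint latch below 0.15 rad); the robot touches nothing.
It fails at once if the dropper bottle is knocked over (angle between dropper's own z axis and vertical above 0.6 rad).
It also fails if it takes over 54 s, if anything falls off the work surface, if the arm or the gripper's body presses on something with over 40 N, if the wrist force passes 120 N, or if a joint passes its speed limit or range.

## Working session

There is one attempt and no reset: what is moved stays moved. The work goes in short steps, Python scripts to look and compute and a tool call to move; the robot and the scene stay as the last step left them, time stands still between calls to the robot, and variables do not carry over. Pictures are saved under pics/ and viewed, at most 10 in all, crops included, and the job is handed in when it is done.

Besides the shell and the picture viewer there is one more tool, called after "Emit:" as name([rows], argument=value, ...), one row to a line, values as JSON. move_arm: Moves the arm, as the interface text tells. Its arguments: {"type":"object","properties":{"series":{"type":"array","items":{"type":"object","properties":{"offset":{"type":"array","items":{"type":"number"}},"turn":{"type":"number"},"gripper":{"type":"number"}}}},"grip_force":{"type":"number"}},"required":["series"]}

```bash
mkdir -p pics; cat > h.py <<'E'
import numpy as np, cv2
from cell import r
def cam(n,T=None):
    c=r.get_calibration(n); f=210/np.tan(np.radians(c['fovy'])/2)
    K=np.array([[f,0,c['cx']],[0,f,c['cy']],[0,0,1]])
    if 'rvec' in c:
        return K,cv2.Rodrigues(np.array(c['rvec'],float))[0],np.array(c['tvec'],float).reshape(3)
    W=T@np.array(c['T_tool_cam']); return K,W[:3,:3].T,-W[:3,:3].T@W[:3,3]
def tool():
    s=r.get_state();T=np.eye(4);T[:3,:3]=s['tcp_rot'];T[:3,3]=s['tool_pos'];return T
def proj(C,P):
    K,R,t=C;p=(K@(R@np.atleast_2d(P).T+t[:,None]));return (p[:2]/p[2]).T
def ray(C,uv,z):
    K,R,t=C;o=-R.T@t;out=[]
    for u,v in np.atleast_2d(uv):
        d=R.T@np.linalg.solve(K,[u,v,1]);out.append(o+d*(z-o[2])/d[2])
    return np.array(out)
E
python3 - <<'E'
from h import *
for n in('top','side'):
    cv2.imwrite(f'pics/{n}0.png',cv2.resize(r.snapshot(n)[...,::-1],(800,600)))
    print(n,cam(n), r.get_calibration(n).keys())
s=r.get_state();print(s['tool_pos'],np.round(s['tcp_rot'],3),s['wrist_force'],r.grip_depth,s['time'])
E
```

```text
top (array([[541.27987641,   0.        , 277.73811689],
       [  0.        , 541.27987641, 212.4954101 ],
       [  0.        ,   0.        ,   1.        ]]), array([[ 0.0039683 , -0.99999029,  0.00191797],
       [-0.98080658, -0.00426606, -0.19493654],
       [ 0.19494283, -0.00110759, -0.98081398]]), array([0.00158269, 0.52931884, 1.00405765])) dict_keys(['fovy', 'cx', 'cy', 'rvec', 'tvec'])
side (array([[440.86499543,   0.        , 274.875871  ],
       [  0.        , 440.86499543, 208.81056844],
       [  0.        ,   0.        ,   1.        ]]), array([[ 0.96338577, -0.26754116, -0.01759538],
       [-0.11885469, -0.36731425, -0.92247157],
       [ 0.24033607,  0.89078728, -0.38566384]]), array([-0.53353679,  0.12460548,  0.95910122])) dict_keys(['fovy', 'cx', 'cy', 'rvec', 'tvec'])
[0.18449933 0.57066148 0.23025219] [[-0.952  0.308 -0.001]
 [ 0.308  0.952 -0.002]
 [ 0.    -0.002 -1.   ]] [ 0.24498687  0.65287282 -0.21453345] -0.0187 0.1
```

View pics/top0.png

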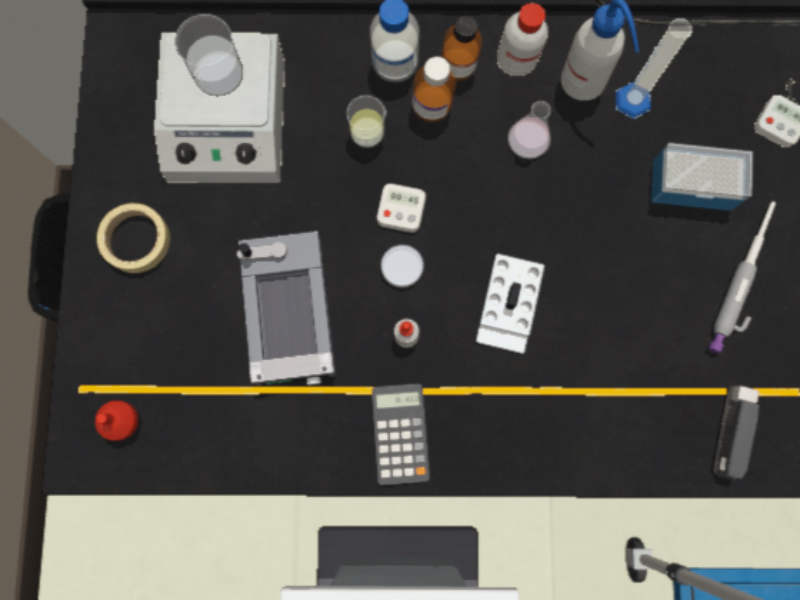

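View pics/side0.png

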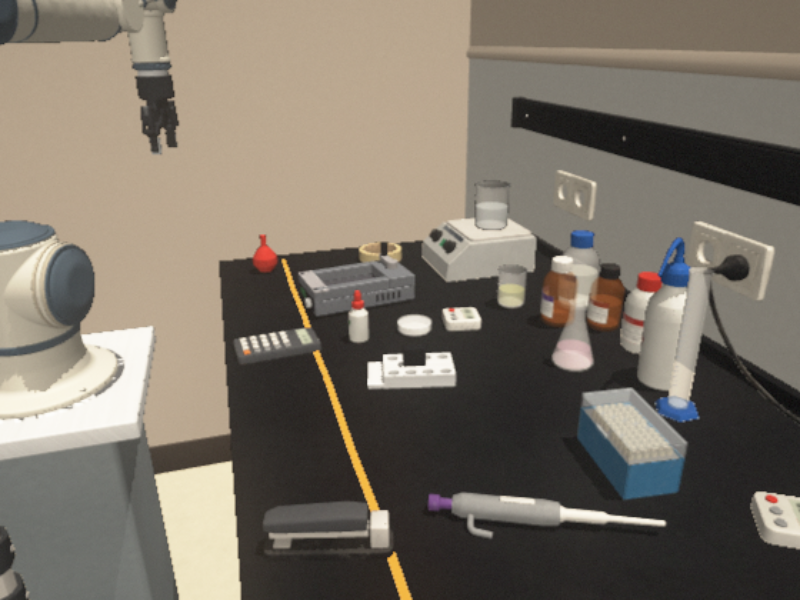

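The top view shows the block at about (512,303), tongue edge (478,343)–(524,352), the heater outlined (240,242),(319,232),(333,375),(250,382), the latch post at (245,250) and the dropper at (406,333); all on the 800x600 picture.

```bash
python3 - <<'E'
from h import *
C=cam('top');k=560/800
b=ray(C,np.array([[514,294]])*k,.05);h=ray(C,np.array([[497,254],[544,263]])*k,.02);t=ray(C,np.array([[478,343],[524,352]])*k,.004)
print('fin',b,'heel',h.mean(0),'tip',t.mean(0)); d=h.mean(0)-t.mean(0);print(np.arctan2(d[1],d[0]),np.linalg.norm(d[:2]))
H=ray(C,np.array([[240,242],[319,232],[333,375],[250,382]])*k,.056);print(H)
print('dropper',ray(C,np.array([[406,325]])*k,.088),'post',ray(C,np.array([[244,246]])*k,.096))
T=tool();c=r.get_calibration('wrist');print(c)
E
```

```text
fin [[ 0.54380614 -0.15705073  0.05      ]] heel [ 0.60193782 -0.17228533  0.02      ] tip [ 0.47618993 -0.14383376  0.004     ]
-0.22251233834054512 0.1289264323376234
[[0.61433488 0.22078583 0.056     ]
 [0.62918322 0.11196827 0.056     ]
 [0.4308609  0.08859214 0.056     ]
 [0.42105617 0.19905156 0.056     ]]
dropper [[ 0.49356555 -0.00839496  0.088     ]] post [[0.59758464 0.20687485 0.096     ]]
{'fovy': 67.83453638304385, 'cx': 280.2295429708098, 'cy': 209.59826697247976, 'T_tool_cam': array([[ 1.29917431e-06, -9.57508315e-01, -2.88405665e-01,
         7.34621831e-02],
       [ 9.99999962e-01, -7.85963522e-05,  2.65444977e-04,
         1.41191347e-03],
       [-2.76833406e-04, -2.88405654e-01,  9.57508278e-01,
        -1.42540111e-01],
       [ 0.00000000e+00,  0.00000000e+00,  0.00000000e+00,
         1.00000000e+00]])}
```

Emit:
move_arm([
  {"offset": [-4.34,-2.99,0]},
  {"offset": [-4.34,-2.99,0]},
  {"offset": [-4.34,-2.99,0]},
  {"offset": [-4.34,-2.99,0]},
  {"offset": [-4.34,-2.99,0]},
])

```text
invalid input at $.series[0]: expected keys offset, turn, gripper
```

Emit:
move_arm([
  {"offset": [-4.34,-2.99,0]},
  {"offset": [-4.34,-2.99,0]},
  {"offset": [-4.34,-2.99,0]},
  {"offset": [-4.34,-2.99,0]},
  {"offset": [-4.34,-2.99,0]},
])

```text
invalid input at $.series[0]: expected keys offset, turn, gripper
```

Emit:
move_arm([
  {"offset": [0,0,0]},
  {"offset": [0,0,0]},
])

```text
invalid input at $.series[0]: expected keys offset, turn, gripper
```

```bash
python3 - <<'E'
from h import *
T=tool();im=r.snapshot('wrist');print(T);np.save('Tw1.npy',T)
cv2.imwrite('pics/w1raw.png',im[...,::-1]);cv2.imwrite('pics/w1.png',cv2.resize(im[...,::-1],(800,600),interpolation=cv2.INTER_CUBIC))
E
```

```text
[[-9.51504696e-01  3.07633470e-01 -6.80019553e-04  1.84499331e-01]
 [ 3.07634191e-01  9.51503268e-01 -1.65372840e-03  5.70661478e-01]
 [ 1.38298621e-04 -1.78272760e-03 -9.99998401e-01  2.30252192e-01]
 [ 0.00000000e+00  0.00000000e+00  0.00000000e+00  1.00000000e+00]]
```

View pics/w1.png

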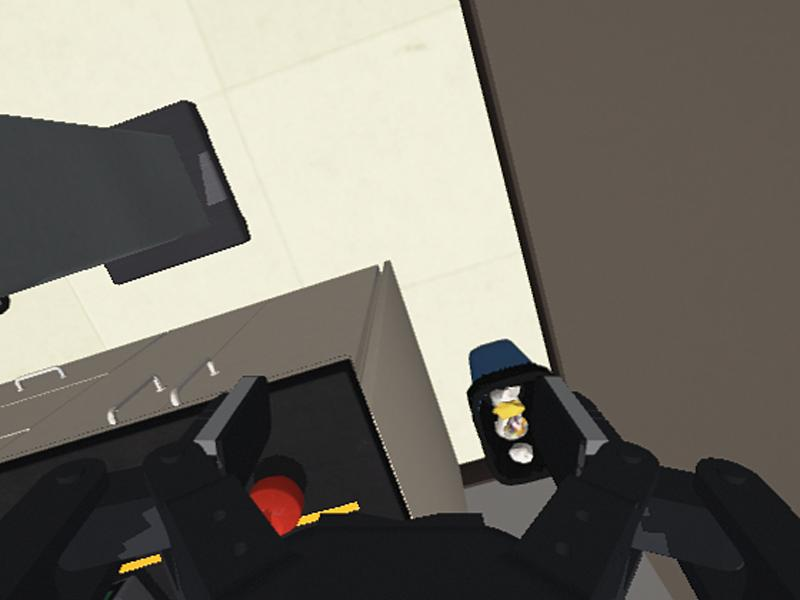

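The wrist view shows the bench's left end with the fingers in the lower half, so targets are best viewed with the TCP beyond them. Moves need all keys.

Emit:
move_arm([
  {"offset": [-5.03,-2.69,0],"turn": 0,"gripper": 8.5},
  {"offset": [-5.03,-2.69,0],"turn": 0,"gripper": 8.5},
  {"offset": [-5.03,-2.69,0],"turn": 0,"gripper": 8.5},
  {"offset": [-5.03,-2.69,0],"turn": 0,"gripper": 8.5},
  {"offset": [-5.03,-2.69,0],"turn": 0,"gripper": 8.5},
])

```text
time: 0.78
tool_pos: [0.3835, 0.364, 0.231]
tcp_rot: [[-0.952, 0.308, -0.0], [0.308, 0.952, -0.0], [0.0, -0.0, -1.0]]
wrist_force: [-0.1, 1.3, 0.6]
width: 0.085
grip_force: 0.0
```

Emit:
move_arm([
  {"offset": [-5.03,-2.69,0],"turn": 0,"gripper": 8.5},
  {"offset": [-5.03,-2.69,0],"turn": 0,"gripper": 8.5},
  {"offset": [-5.03,-2.69,0],"turn": 0,"gripper": 8.5},
  {"offset": [-5.03,-2.69,0],"turn": 0,"gripper": 8.5},
  {"offset": [-5.03,-2.69,0],"turn": 0,"gripper": 8.5},
])

```text
time: 1.4
tool_pos: [0.5814, 0.1586, 0.2309]
tcp_rot: [[-0.951, 0.308, -0.0], [0.308, 0.951, 0.0], [0.0, -0.0, -1.0]]
wrist_force: [-0.5, 0.7, 0.4]
width: 0.0851
grip_force: 0.0
```

Emit:
move_arm([
  {"offset": [0,0,0],"turn": -0.17,"gripper": 8.5},
  {"offset": [0,0,0],"turn": -0.17,"gripper": 8.5},
  {"offset": [0,0,0],"turn": 0,"gripper": 8.5},
])

```text
time: 1.78
tool_pos: [0.5804, 0.1599, 0.2308]
tcp_rot: [[-1.0, -0.025, -0.001], [-0.025, 1.0, -0.0], [0.001, -0.0, -1.0]]
wrist_force: [0.2, -0.7, -0.9]
width: 0.0851
grip_force: 0.0
```

```bash
python3 - <<'E'
from h import *
T=tool();im=r.snapshot('wrist');print(T.round(4));np.save('Tw1.npy',T)
cv2.imwrite('pics/w1raw.png',im[...,::-1]);cv2.imwrite('pics/w1.png',cv2.resize(im[...,::-1],(800,600),interpolation=cv2.INTER_CUBIC))
E
```

```text
[[-9.997e-01 -2.530e-02 -9.000e-04  5.804e-01]
 [-2.530e-02  9.997e-01 -2.000e-04  1.599e-01]
 [ 9.000e-04 -1.000e-04 -1.000e+00  2.308e-01]
 [ 0.000e+00  0.000e+00  0.000e+00  1.000e+00]]
```

View pics/w1.png

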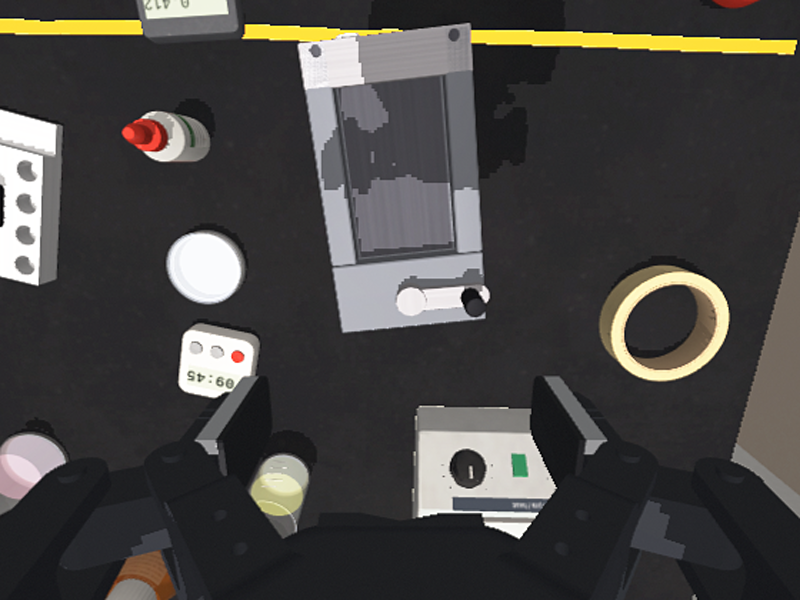

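The wrist view shows the whole heater: outline corners (299,43), (471,24), (485,319), (343,332); well rear edge near (356,263)–(455,251); latch hinge (410,299), post (473,301); dropper at (180,137) and the block at the left edge.

```bash
cat >> h.py <<'E'
from scipy.optimize import least_squares
def fit(C,M,uv,z,x0):
    def P(p):
        c,s=np.cos(p[2]),np.sin(p[2]);R=np.array([[c,-s,0],[s,c,0],[0,0,1]])
        return M@R.T+[p[0],p[1],z]
    f=lambda p:(proj(C,P(p))-uv).ravel()
    q=least_squares(f,x0,loss='soft_l1');return q.x,f(q.x).reshape(-1,2)
E
python3 - <<'E'
from h import *
M=np.array([[-80,-55,21],[-80,55,21],[118,55,21],[118,-55,21],[94,0,33],[-52,-55,21]])/1e3
uv=np.array([[299,43],[471,24],[485,319],[343,332],[410,299],[306,90]])*.7
C=cam('wrist',np.load('Tw1.npy'))
for m in (M,M[:5]):
    p,e=fit(C,m,uv[:len(m)],.035,[.505,.153,.115]);print(p,e.round(1).tolist())
p2,e=fit(cam('top'),M[:4],np.array([[250,382],[333,375],[319,232],[240,242]])[[1,0,3,2]]*.7,.035,p);print('top',p2,e.round(1).tolist())
c,s=np.cos(p[2]),np.sin(p[2]);g=ray(C,np.array([[473,299]])*.7,.096)[0]-[*p[:2],0]
v=np.array([c*g[0]+s*g[1]-.094,-s*g[0]+c*g[1]]);print('post rel pivot',v,'angle',np.arctan2(v[1],-v[0]))
print('dropper base',ray(C,np.array([[190,137]])*.7,.03))
E
```

```text
[0.50693059 0.1575633  0.12454724] [[-0.5, -0.7], [0.7, -1.1], [0.7, 0.5], [-1.3, 0.9], [0.5, 1.4], [-0.4, 0.1]]
[0.50694947 0.15741703 0.12535248] [[-0.7, -0.6], [0.5, -1.1], [0.6, 0.5], [-1.3, 1.0], [0.4, 1.4]]
top [0.504971   0.1529387  0.11397951] [[-0.3, -0.5], [0.3, 1.0], [-0.1, -0.8], [0.1, 0.4]]
post rel pivot [-0.00582601  0.04060527] angle 1.4282896293894
dropper base [[0.49170463 0.00670862 0.03      ]]
```

```bash
cat >> h.py <<'E'
def refine(C,im,edges,z,p,w=4.,it=6):
    g=cv2.GaussianBlur(cv2.cvtColor(im,cv2.COLOR_BGR2GRAY).astype(np.float32),(0,0),1)
    E=[(np.array(a)/1e3,np.array(b)/1e3) for a,b in edges]
    S=np.array([a+(b-a)*t for a,b in E for t in np.linspace(.12,.88,25)]);D=np.array([b-a for a,b in E for t in range(25)])
    def W(p,M):
        c,s=np.cos(p[2]),np.sin(p[2]);return M@np.array([[c,-s,0],[s,c,0],[0,0,1]]).T+[p[0],p[1],z]
    for i in range(it):
        a=proj(C,W(p,S));d=proj(C,W(p,S+D*.05))-a;n=np.c_[-d[:,1],d[:,0]]/np.linalg.norm(d,axis=1)[:,None]
        o=np.arange(-w,w+.1,.25);q=a[:,None]+n[:,None]*o[None,:,None]
        v=cv2.remap(g,q[...,0].astype(np.float32),q[...,1].astype(np.float32),cv2.INTER_LINEAR)
        G=abs(np.gradient(v,axis=1));k=G.argmax(1);ok=(G.max(1)>1.5)&(k>0)&(k<len(o)-1);t=a+n*o[k][:,None]
        f=lambda p:(((proj(C,W(p,S))-t)*n).sum(1))[ok]
        p=least_squares(f,p,loss='soft_l1',f_scale=.5).x; w=max(w*.75,1.5)
    e=f(p);full=np.full(len(ok),np.nan);full[ok]=e
    return p,[(round(float(np.nanmedian(x)),2),int((~np.isnan(x)).sum())) for x in full.reshape(-1,25)]
HE=[((-80,-55,21),(-80,55,21)),((-80,55,21),(118,55,21)),((118,55,21),(118,-55,21)),((118,-55,21),(-80,-55,21))]
BE=[((-70,-34,-28),(-70,34,-28)),((58,-34,-16),(58,34,-16)),((-46,-34,-16),(58,-34,-16)),((-46,34,-16),(58,34,-16))]
E
python3 - <<'E'
from h import *
T=np.load('Tw1.npy');print(refine(cam('wrist',T),cv2.imread('pics/w1raw.png'),HE,.035,[.507,.1575,.1245]))
top=r.snapshot('top')[...,::-1].copy();cv2.imwrite('pics/topraw.png',top)
top=cv2.imread('pics/topraw.png')
print(refine(cam('top'),top,HE,.035,[.505,.153,.115]))
print(refine(cam('top'),top,BE,.036,[.544,-.157,-.2225]))
E
```

```text
(array([0.50577767, 0.15665865, 0.13289621]), [(-0.01, 6), (-0.47, 23), (0.01, 25), (-0.58, 23)])
(array([0.5075134 , 0.15364932, 0.1336657 ]), [(0.25, 5), (0.05, 13), (0.0, 23), (-0.05, 25)])
(array([ 0.54492235, -0.15766048, -0.23757906]), [(0.26, 25), (-0.49, 25), (-0.64, 25), (0.61, 25)])
```

Emit:
move_arm([
  {"offset": [-0.36,-5.43,0],"turn": 0,"gripper": 8.5},
  {"offset": [-0.36,-5.43,0],"turn": 0,"gripper": 8.5},
  {"offset": [-0.36,-5.43,0],"turn": 0,"gripper": 8.5},
  {"offset": [-0.36,-5.43,0],"turn": 0,"gripper": 8.5},
  {"offset": [-0.36,-5.43,0],"turn": 0,"gripper": 8.5},
])

```text
time: 2.5
tool_pos: [0.6058, -0.1121, 0.2314]
tcp_rot: [[-1.0, -0.025, 0.0], [-0.025, 1.0, -0.0], [-0.0, -0.0, -1.0]]
wrist_force: [0.1, -0.4, 0.5]
width: 0.0852
grip_force: 0.0
```

Emit:
move_arm([
  {"offset": [-0.36,-5.43,0],"turn": 0,"gripper": 8.5},
  {"offset": [0,0,0],"turn": 0.13,"gripper": 8.5},
  {"offset": [0,0,0],"turn": 0.13,"gripper": 8.5},
  {"offset": [0,0,0],"turn": 0,"gripper": 8.5},
  {"offset": [0,0,0],"turn": 0,"gripper": 8.5},
])

```text
time: 3.12
tool_pos: [0.6109, -0.1646, 0.2314]
tcp_rot: [[-0.973, 0.229, 0.0], [0.229, 0.973, -0.0], [-0.0, -0.0, -1.0]]
wrist_force: [-0.7, -0.2, 0.6]
width: 0.0849
grip_force: 0.0
```

```bash
cat >> h.py <<'E'
def go(T,pos):
    d=T[:3,:3].T@(np.array(pos)-T[:3,3]);return (d*100).round(2)
E
python3 - <<'E'
from h import *
T=tool();im=r.snapshot('wrist')[...,::-1].copy();print(T.round(4));np.save('Tw2.npy',T)
cv2.imwrite('pics/w2raw.png',im)
p,e=refine(cam('wrist',T),im,BE,.036,[.545,-.158,-.2376],w=6);print(p,e)
q=proj(cam('wrist',T),[p[0],p[1],.05]);print(q)
x=im.copy()
for a,b in BE:
    c,s=np.cos(p[2]),np.sin(p[2]);R=np.array([[c,-s,0],[s,c,0],[0,0,1]])
    A,B=proj(cam('wrist',T),np.array([a,b])/1e3@R.T+[p[0],p[1],.036]).round().astype(int);cv2.line(x,tuple(map(int,A)),tuple(map(int,B)),(0,0,255),1)
cv2.circle(x,tuple(map(int,q[0])),3,(0,255,0),1)
cv2.imwrite('pics/w2.png',cv2.resize(x,(800,600),interpolation=cv2.INTER_CUBIC))
E
```

```text
[[-9.735e-01  2.288e-01  1.000e-04  6.109e-01]
 [ 2.288e-01  9.735e-01 -0.000e+00 -1.646e-01]
 [-1.000e-04 -0.000e+00 -1.000e+00  2.314e-01]
 [ 0.000e+00  0.000e+00  0.000e+00  1.000e+00]]
[ 0.54474178 -0.15487315 -0.23445419] [(-0.06, 25), (0.2, 25), (-0.43, 24), (0.44, 25)]
[[273.0104764  122.49466093]]
```

View pics/w2.png

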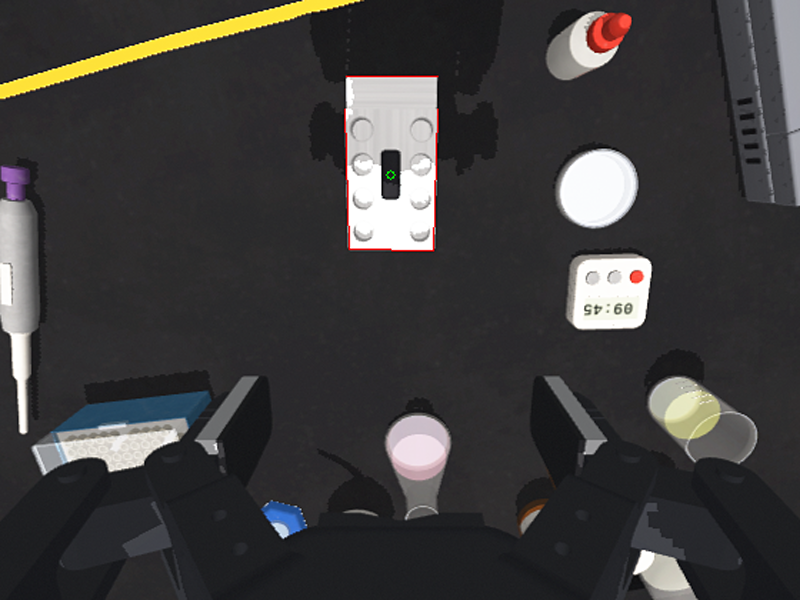

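The overlay lies on the block within a pixel (fin centre at (390,175) on the 800-wide picture), so I grasp there.

Emit:
move_arm([
  {"offset": [2.22,-0.21,3],"turn": 0.004,"gripper": 4},
  {"offset": [2.22,-0.21,4],"turn": 0,"gripper": 4},
  {"offset": [2.21,-0.21,4],"turn": 0,"gripper": 4},
  {"offset": [0,0,4],"turn": 0,"gripper": 4},
  {"offset": [0,0,0],"turn": 0,"gripper": 4},
], grip_force=40)

```text
time: 3.8
tool_pos: [0.5424, -0.1545, 0.0776]
tcp_rot: [[-0.972, 0.234, -0.007], [0.234, 0.972, 0.002], [0.007, 0.001, -1.0]]
wrist_force: [-0.6, -0.0, -0.8]
width: 0.0403
grip_force: 0.0
```

Emit:
move_arm([
  {"offset": [0,0,3],"turn": 0,"gripper": 4},
  {"offset": [0,0,2.6],"turn": 0,"gripper": 4},
  {"offset": [0,0,0],"turn": 0,"gripper": 4},
  {"offset": [0,0,0],"turn": 0,"gripper": 2},
])

```text
time: 4.3
tool_pos: [0.5461, -0.1559, 0.0278]
tcp_rot: [[-0.972, 0.234, 0.003], [0.234, 0.972, -0.001], [-0.003, -0.0, -1.0]]
wrist_force: [0.1, -0.5, 0.8]
width: 0.0229
grip_force: 0.0
```

Emit:
move_arm([
  {"offset": [0,0,0],"turn": 0,"gripper": 0},
  {"offset": [0,0,0],"turn": 0,"gripper": 0},
  {"offset": [0,0,0],"turn": 0,"gripper": 0},
  {"offset": [0,0,0],"turn": 0,"gripper": 0},
])

```text
time: 4.8
tool_pos: [0.5463, -0.1561, 0.0281]
tcp_rot: [[-0.972, 0.235, 0.004], [0.234, 0.972, -0.002], [-0.005, -0.0, -1.0]]
wrist_force: [0.5, -0.8, 6.4]
width: 0.0134
grip_force: 40.4
```

```bash
python3 - <<'E'
from h import *
top=r.snapshot('top')[...,::-1].copy()
im=r.snapshot('wrist')[...,::-1].copy();T=tool();print(T.round(4));np.save('Tw3.npy',T);cv2.imwrite('pics/w3raw.png',im)
print(go(T,[.5447,-.1549,.0245]))
p,e=refine(cam('wrist',T),im,BE[:1],.036,[T[0,3],T[1,3],-.2346],w=6);print(p,e)
cv2.imwrite('pics/w3.png',cv2.resize(im,(800,600),interpolation=cv2.INTER_CUBIC))
E
```

```text
[[-9.721e-01  2.345e-01  4.300e-03  5.463e-01]
 [ 2.345e-01  9.721e-01 -1.500e-03 -1.561e-01]
 [-4.500e-03 -4.000e-04 -1.000e+00  2.810e-02]
 [ 0.000e+00  0.000e+00  0.000e+00  1.000e+00]]
[0.18 0.07 0.36]
[ 0.52300742 -0.2446454  -0.23726399] [(nan, 0)]h.py:39: RuntimeWarning: All-NaN slice encountered
  return p,[(round(float(np.nanmedian(x)),2),int((~np.isnan(x)).sum())) for x in full.reshape(-1,25)]
```

View pics/w3.png

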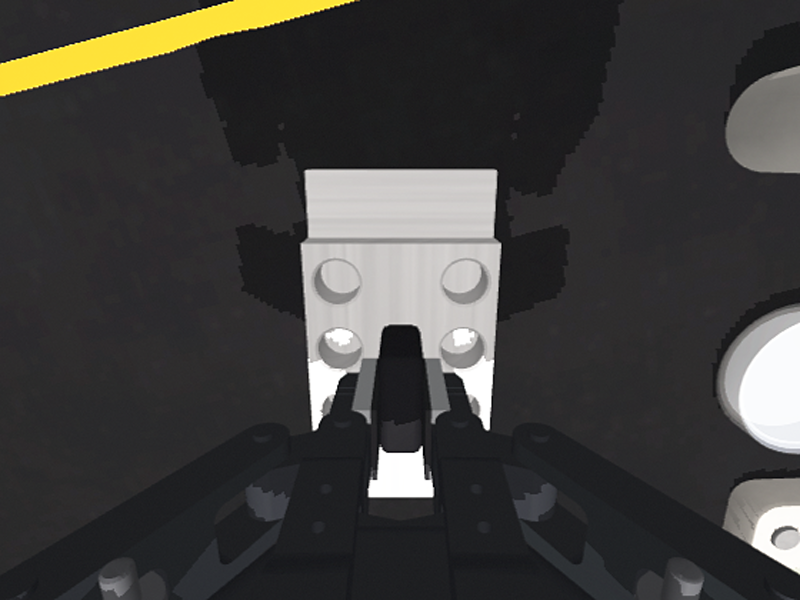

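The block is held at its fin, tongue edge at (305–497,169), upright and aligned. Next I work out the tongue tip in the tool frame and the way to the heater's front edge, which I will use to tilt the block in the grip.

Emit:
move_arm([
  {"offset": [0,0,-2],"turn": 0,"gripper": 0},
  {"offset": [0,0,-4],"turn": 0,"gripper": 0},
  {"offset": [0,0,-4],"turn": 0,"gripper": 0},
  {"offset": [0,0,-3],"turn": 0,"gripper": 0},
  {"offset": [0,0,0],"turn": 0,"gripper": 0},
])

```text
time: 5.52
tool_pos: [0.5461, -0.156, 0.1594]
tcp_rot: [[-0.972, 0.235, 0.006], [0.235, 0.972, -0.002], [-0.006, -0.001, -1.0]]
wrist_force: [0.7, 0.6, -3.1]
width: 0.0134
grip_force: 39.3
```

```bash
cat >> h.py <<'E'
h0=np.array([.5065,.1557,.035]);hy=.133
def H(x,y,z): # heater mm -> world
    c,s=np.cos(hy),np.sin(hy);return h0+np.array([c*x-s*y,s*x+c*y,z])/1e3
E
python3 - <<'E'
from h import *
T0=np.load('Tw3.npy');C=cam('wrist',T0)
for uv,z in(([401,169.5],.008),([401,240],.02)): print('tip/step in tool',np.linalg.inv(T0)@np.r_[ray(C,np.array([uv])*.7,z)[0],1]*100)
T=tool();im=r.snapshot('wrist')[...,::-1].copy();cv2.imwrite('pics/w4raw.png',im);print(T.round(4),r.get_state()['wrist_force'])
tgt=H(-122,0,0);tgt[2]=T[2,3];print(tgt,go(T,tgt))
E
```

```text
tip/step in tool [  7.18610913   0.1684519    1.97556167 100.        ]
tip/step in tool [  4.90588977   0.16736546   0.78592078 100.        ]
[[-9.721e-01  2.345e-01  6.100e-03  5.461e-01]
 [ 2.345e-01  9.721e-01 -2.100e-03 -1.560e-01]
 [-6.400e-03 -7.000e-04 -1.000e+00  1.594e-01]
 [ 0.000e+00  0.000e+00  0.000e+00  1.000e+00]] [-0.10978817 -0.46650987 -4.50953314]
[0.38557744 0.13952179 0.15935376] [22.53 24.96 -0.16]
```

Emit:
move_arm([
  {"offset": [3.76,4.16,0],"turn": 0,"gripper": 0},
  {"offset": [3.76,4.16,0],"turn": 0,"gripper": 0},
  {"offset": [3.76,4.16,0],"turn": 0,"gripper": 0},
  {"offset": [3.76,4.16,0],"turn": 0,"gripper": 0},
  {"offset": [3.76,4.16,0],"turn": 0,"gripper": 0},
])

```text
time: 6.2
tool_pos: [0.4088, 0.092, 0.1528]
tcp_rot: [[-0.972, 0.235, -0.004], [0.235, 0.972, -0.0], [0.003, -0.001, -1.0]]
wrist_force: [0.6, 0.8, -2.5]
width: 0.0131
grip_force: 39.6
```

Emit:
move_arm([
  {"offset": [3.73,4.16,0],"turn": 0,"gripper": 0},
  {"offset": [0,0,0],"turn": -0.122,"gripper": 0},
  {"offset": [0,0,0],"turn": -0.122,"gripper": 0},
  {"offset": [0,0,0],"turn": -0.123,"gripper": 0},
  {"offset": [0,0,0],"turn": 0,"gripper": 0},
])

```text
time: 6.82
tool_pos: [0.3834, 0.1398, 0.1532]
tcp_rot: [[-0.992, -0.129, -0.003], [-0.129, 0.992, -0.001], [0.003, -0.0, -1.0]]
wrist_force: [-0.3, 0.1, -3.2]
width: 0.0134
grip_force: 39.9
```

```bash
sed -i 's/.1557,.035/.1553,.035/' h.py; python3 - <<'E'
from h import *
T=tool();print(T.round(4));tgt=H(-122,0,0);tgt[2]=.030+.056;print(tgt,go(T,tgt))
im=r.snapshot('side')[...,::-1].copy();T=tool()
cv2.imwrite('pics/s5.png',cv2.resize(im[120:330,80:360],(800,600),interpolation=cv2.INTER_CUBIC))
E
```

```text
[[-9.916e-01 -1.290e-01 -3.400e-03  3.834e-01]
 [-1.290e-01  9.916e-01 -9.000e-04  1.398e-01]
 [ 3.500e-03 -5.000e-04 -1.000e+00  1.532e-01]
 [ 0.000e+00  0.000e+00  0.000e+00  1.000e+00]]
[0.38557744 0.13912179 0.086     ] [-0.23 -0.09  6.72]
```

View pics/s5.png

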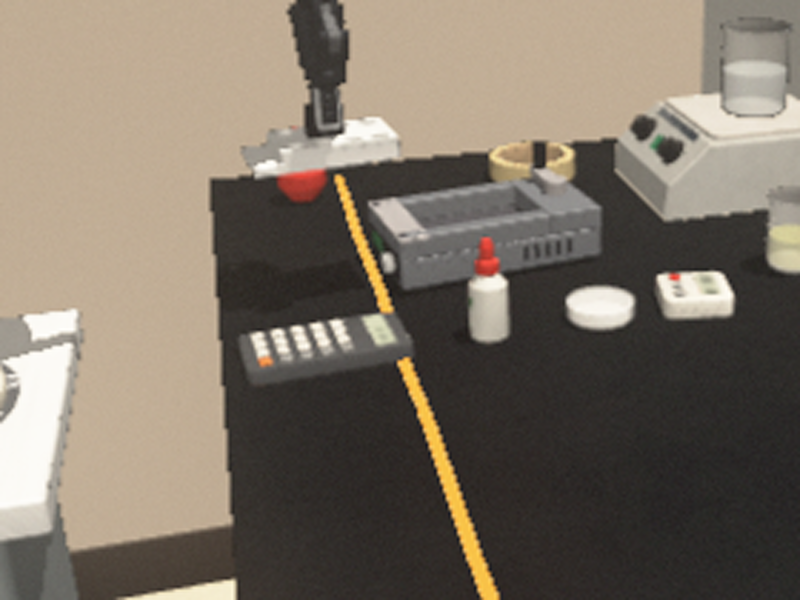

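Side view: the block is level, parallel with the heater and above its front edge, dropper upright. I press the heel down on the heater's front edge to tilt the block.

Emit:
move_arm([
  {"offset": [-0.2,-0.1,3],"turn": -0.004,"gripper": 0},
  {"offset": [0,0,2.5],"turn": 0,"gripper": 0},
  {"offset": [0,0,1.2],"turn": 0,"gripper": 0},
  {"offset": [0,0,0],"turn": 0,"gripper": 0},
])

```text
time: 7.38
tool_pos: [0.3858, 0.139, 0.0873]
tcp_rot: [[-0.991, -0.133, -0.002], [-0.133, 0.991, -0.001], [0.002, -0.0, -1.0]]
wrist_force: [-0.2, 0.3, -2.4]
width: 0.0131
grip_force: 39.8
```

Emit:
move_arm([
  {"offset": [0,0,0.3],"turn": 0,"gripper": 0},
  {"offset": [0,0,0.3],"turn": 0,"gripper": 0},
  {"offset": [0,0,0.3],"turn": 0,"gripper": 0},
  {"offset": [0,0,0.3],"turn": 0,"gripper": 0},
  {"offset": [0,0,0],"turn": 0,"gripper": 0},
])

```text
time: 8.0
tool_pos: [0.3866, 0.1395, 0.0808]
tcp_rot: [[-0.991, -0.134, 0.002], [-0.134, 0.991, 0.001], [-0.002, 0.001, -1.0]]
wrist_force: [-14.0, -3.1, 18.5]
width: 0.0132
grip_force: 43.9
```

```bash
cat > tilt.py <<'E'
from h import *
import sys
# tilt (rad, heel up) and tip in tool mm (x,z) from wrist picture: rows of tongue top edge, step top edge
T=tool();im=r.snapshot('wrist')[...,::-1].copy();cv2.imwrite(f'pics/{sys.argv[1]}raw.png',im)
g=cv2.GaussianBlur(cv2.cvtColor(im,cv2.COLOR_BGR2GRAY).astype(float),(0,0),1)
col=g[:,270:292].mean(1);d=np.diff(col);print([(i,round(d[i],1)) for i in range(60,240) if abs(d[i])>5 and abs(d[i])==abs(d[i-3:i+4]).max()])
print(T[:3,3].round(4),T[:3,2].round(4),r.get_state()['wrist_force'])
cv2.imwrite(f'pics/{sys.argv[1]}.png',cv2.resize(im,(800,600),interpolation=cv2.INTER_CUBIC))
E
python3 tilt.py w6
```

```text
[(121, np.float64(62.8)), (168, np.float64(-21.6)), (228, np.float64(-50.3))]
[0.3866 0.1395 0.0808] [ 2.3e-03  9.0e-04 -1.0e+00] [-13.09945929  -2.74576919  18.38890762]
```

View pics/w6.png

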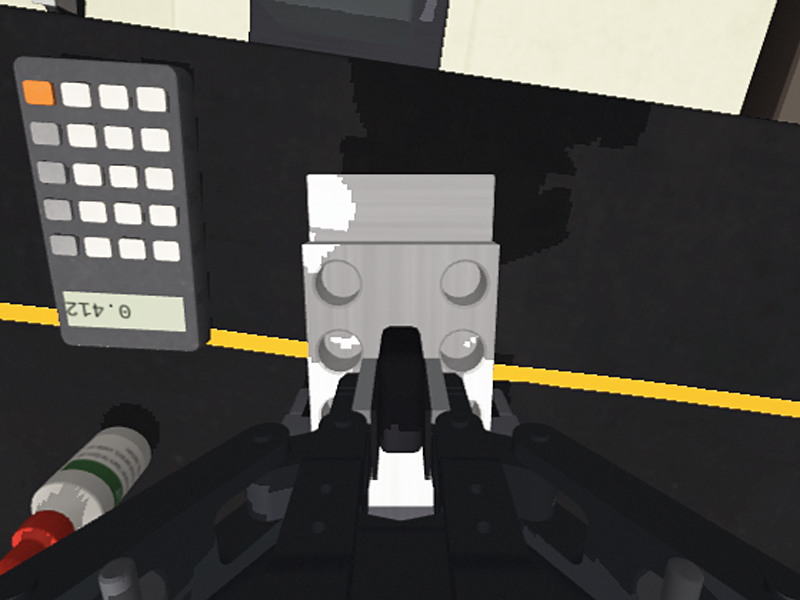

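The tongue edge moved only from row 169 to 174, about 2°, with 18 N pressing. I ease the grip to 20 N so that the fin pivots more easily.

Emit:
move_arm([
  {"offset": [0,0,0],"turn": 0,"gripper": 0},
  {"offset": [0,0,0],"turn": 0,"gripper": 0},
  {"offset": [0,0,0.3],"turn": 0,"gripper": 0},
  {"offset": [0,0,0.3],"turn": 0,"gripper": 0},
  {"offset": [0,0,0],"turn": 0,"gripper": 0},
], grip_force=20)

```text
time: 8.68
tool_pos: [0.3852, 0.1393, 0.0751]
tcp_rot: [[-0.991, -0.134, -0.001], [-0.134, 0.991, 0.0], [0.001, 0.0, -1.0]]
wrist_force: [-20.8, -3.9, 24.1]
width: 0.0132
grip_force: 47.6
```

```bash
python3 tilt.py w7
```

```text
[(126, np.float64(57.6)), (228, np.float64(-55.9))]
[0.3852 0.1393 0.0751] [-1.3e-03  3.0e-04 -1.0e+00] [-22.27894724  -4.51721718  25.08925525]
```

```bash
cat > rows.py <<'E'
from h import *
# expected rows (420px) of tongue top edge & step top edge versus tilt; pivot at fin coords (1.8, pz)
c=r.get_calibration('wrist');C=cam('wrist',np.eye(4))
def rows(th,pz=6.):
    out=[]
    for x,z in((-70,-28),(-46,-16),(-17,14)):
        dx,dz=x-1.8,z-pz;X=dx*np.cos(th)-dz*np.sin(th);Z=dx*np.sin(th)+dz*np.cos(th)
        # tool x = -heater x ; tool z down; level: tcp at block z=28-36=-8
        out.append(proj(C,np.array([-X,0,-(Z+pz+8)])/1e3)[0,1].round(1))
    return out
if __name__=='__main__':
    for th in(0,.05,.1,.15,.2,.25,.3): print(th,rows(th),rows(th,0))
E
python3 rows.py; python3 - <<'E'
import cv2,numpy as np
a=[cv2.imread(f'pics/{n}raw.png')[100:330,180:380] for n in('w3','w6','w7')]
cv2.imwrite('pics/cmp.png',cv2.resize(np.hstack(a),(800,307)))
E
```

```text
0 [np.float64(117.7), np.float64(169.5), np.float64(250.1)] [np.float64(117.7), np.float64(169.5), np.float64(250.1)]
0.05 [np.float64(121.3), np.float64(171.0), np.float64(248.3)] [np.float64(120.7), np.float64(170.4), np.float64(247.7)]
0.1 [np.float64(125.1), np.float64(172.8), np.float64(246.7)] [np.float64(123.9), np.float64(171.6), np.float64(245.4)]
0.15 [np.float64(129.0), np.float64(174.7), np.float64(245.2)] [np.float64(127.3), np.float64(172.9), np.float64(243.2)]
0.2 [np.float64(133.1), np.float64(176.8), np.float64(243.7)] [np.float64(130.8), np.float64(174.5), np.float64(241.1)]
0.25 [np.float64(137.3), np.float64(179.1), np.float64(242.4)] [np.float64(134.6), np.float64(176.2), np.float64(239.1)]
0.3 [np.float64(141.6), np.float64(181.5), np.float64(241.3)] [np.float64(138.4), np.float64(178.1), np.float64(237.2)]
```

View pics/cmp.png

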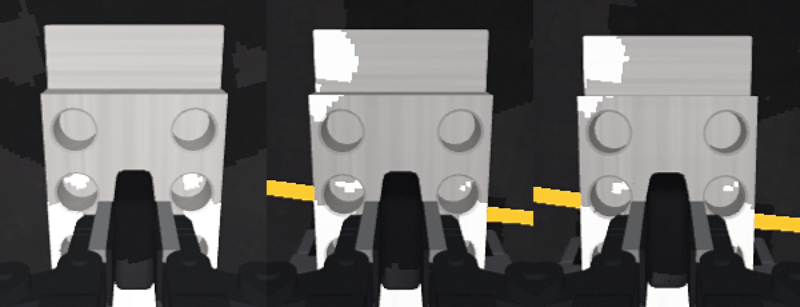

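Tongue edge row 126.5 of 420 means a tilt of about 0.12 rad. I roll on about the contact edge: back 7 mm and down 6 mm.

Emit:
move_arm([
  {"offset": [0.2,0,0.15],"turn": 0,"gripper": 0},
  {"offset": [0.2,0,0.15],"turn": 0,"gripper": 0},
  {"offset": [0.2,0,0.15],"turn": 0,"gripper": 0},
  {"offset": [0.2,0,0.15],"turn": 0,"gripper": 0},
  {"offset": [0,0,0],"turn": 0,"gripper": 0},
])

```text
time: 9.35
tool_pos: [0.3807, 0.1387, 0.0677]
tcp_rot: [[-0.991, -0.134, 0.007], [-0.134, 0.991, 0.002], [-0.007, 0.001, -1.0]]
wrist_force: [-0.2, 0.2, 6.7]
width: 0.013
grip_force: 46.6
```

```bash
python3 tilt.py w8
```

```text
[(138, np.float64(56.1)), (233, np.float64(-55.3))]
[0.3807 0.1387 0.0677] [ 0.0071  0.0018 -1.    ] [-0.42033962  0.14609322  7.00765213]
```

Row 138 gives about 0.27 rad (15°). I firm up the grip and lift.

Emit:
move_arm([
  {"offset": [0,0,0],"turn": 0,"gripper": 0},
  {"offset": [0,0,-2.5],"turn": 0,"gripper": 0},
  {"offset": [0,0,-4],"turn": 0,"gripper": 0},
  {"offset": [0,0,-2.5],"turn": 0,"gripper": 0},
  {"offset": [0,0,0],"turn": 0,"gripper": 0},
], grip_force=45)

```text
time: 10.02
tool_pos: [0.3798, 0.1385, 0.1569]
tcp_rot: [[-0.991, -0.134, 0.005], [-0.134, 0.991, 0.001], [-0.005, 0.001, -1.0]]
wrist_force: [1.1, 0.6, -2.8]
width: 0.0133
grip_force: 45.3
```

```bash
python3 tilt.py w9; python3 - <<'E'
from h import *
T=tool();print(T.round(4));print(go(T,H(16,0,80)),hy-np.arctan2(-T[0,1],T[1,1]))
E
```

```text
[(66, np.float64(55.1)), (71, np.float64(-53.9)), (137, np.float64(65.3)), (233, np.float64(-54.5))]
[0.3798 0.1385 0.1569] [ 0.0053  0.0014 -1.    ] [ 0.4399577  -0.14664946 -2.94511102]
[[-9.910e-01 -1.337e-01  1.900e-03  3.790e-01]
 [-1.337e-01  9.910e-01  5.000e-04  1.383e-01]
 [-2.000e-03  3.000e-04 -1.000e+00  1.548e-01]
 [ 0.000e+00  0.000e+00  0.000e+00  1.000e+00]]
[-14.46  -0.02   4.01] -0.0010854139570129484
```

Emit:
move_arm([
  {"offset": [-3.6,0,0],"turn": 0,"gripper": 0},
  {"offset": [-3.6,0,0],"turn": 0,"gripper": 0},
  {"offset": [-3.6,0,0],"turn": 0,"gripper": 0},
  {"offset": [-3.6,0,2],"turn": 0,"gripper": 0},
  {"offset": [0,0,1],"turn": 0,"gripper": 0},
])

```text
time: 10.7
tool_pos: [0.521, 0.157, 0.1195]
tcp_rot: [[-0.991, -0.133, -0.006], [-0.133, 0.991, -0.002], [0.006, -0.001, -1.0]]
wrist_force: [0.0, 0.7, -4.6]
width: 0.0131
grip_force: 45.1
```

Emit:
move_arm([
  {"offset": [0,0,0],"turn": 0,"gripper": 0},
  {"offset": [0,0,0],"turn": 0,"gripper": 0},
])

```text
time: 10.95
tool_pos: [0.5206, 0.1574, 0.1247]
tcp_rot: [[-0.991, -0.134, 0.0], [-0.134, 0.991, 0.0], [-0.0, 0.0, -1.0]]
wrist_force: [-0.8, 1.1, -3.1]
width: 0.0133
grip_force: 45.1
```

```bash
python3 tilt.py w10; python3 - <<'E'
from h import *
T=tool();print(T.round(4),go(T,H(16,0,60)))
im=cv2.imread('pics/w10raw.png');C=cam('wrist',T)
print('exp lip edge/front row',proj(C,np.array([H(-52,0,21),H(-80,0,21)])).round(1).tolist())
# x/y/yaw fit from front outline, both sides (front half)
for ed in ([((-80,-55,21),(-80,55,21)),((-80,55,21),(-30,55,21)),((-80,-55,21),(-30,-55,21)),((-52,-34,21),(-52,34,21))],):
    print(refine(C,im,ed,.035,[h0[0],h0[1],hy],w=6))
E
```

```text
[(65, np.float64(60.8)), (78, np.float64(-51.6)), (126, np.float64(-26.1)), (137, np.float64(57.0)), (233, np.float64(-60.7))]
[0.5206 0.1574 0.1247] [ 4.e-04  1.e-04 -1.e+00] [-0.38284418  0.720552   -3.77800458]
[[-9.910e-01 -1.340e-01  1.500e-03  5.208e-01]
 [-1.340e-01  9.910e-01  3.000e-04  1.575e-01]
 [-1.500e-03  1.000e-04 -1.000e+00  1.253e-01]
 [ 0.000e+00  0.000e+00  0.000e+00  1.000e+00]] [-0.14 -0.03  3.03]
exp lip edge/front row [[277.9, 125.4], [277.9, 79.3]]
(array([0.50690781, 0.15711962, 0.13484535]), [(0.0, 23), (-0.56, 21), (0.42, 25), (0.03, 25)])
```

View pics/w10.png

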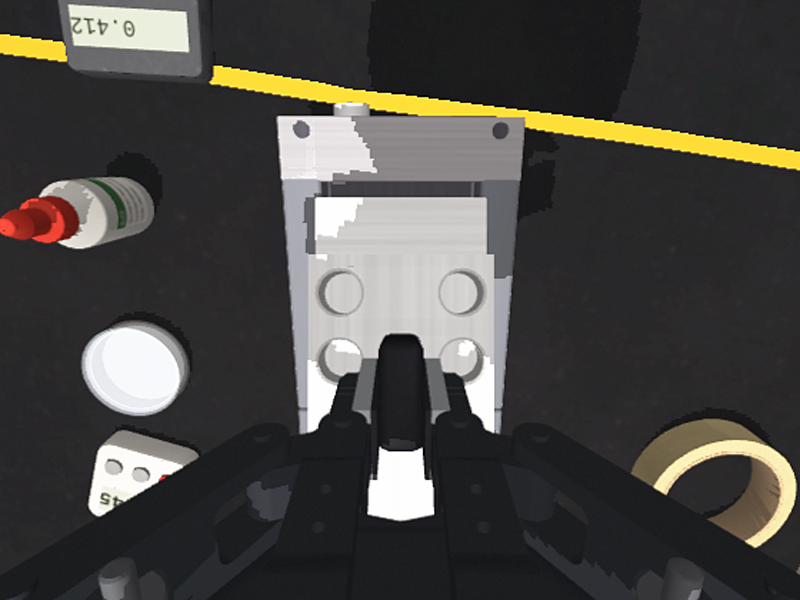

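The view shows the tilted block centred over the well: tongue edge at row 197 (x 315–487), lip edge at row 181, heater front 278–524. The fit agrees with my heater pose; I shift 2.5 mm to the lip and lower.

Emit:
move_arm([
  {"offset": [0.25,0,1],"turn": 0,"gripper": 0},
  {"offset": [0,0,1.5],"turn": 0,"gripper": 0},
  {"offset": [0,0,0.8],"turn": 0,"gripper": 0},
  {"offset": [0,0,0.6],"turn": 0,"gripper": 0},
  {"offset": [0,0,0],"turn": 0,"gripper": 0},
])

```text
time: 11.62
tool_pos: [0.5184, 0.157, 0.0845]
tcp_rot: [[-0.991, -0.134, -0.001], [-0.134, 0.991, -0.0], [0.001, -0.0, -1.0]]
wrist_force: [0.2, 0.4, -2.7]
width: 0.0132
grip_force: 45.1
```

Emit:
move_arm([
  {"offset": [0,0,0],"turn": 0,"gripper": 0},
])

```text
time: 11.75
tool_pos: [0.519, 0.1571, 0.0857]
tcp_rot: [[-0.991, -0.134, 0.001], [-0.134, 0.991, 0.0], [-0.001, 0.0, -1.0]]
wrist_force: [-0.4, 0.2, -2.6]
width: 0.0131
grip_force: 45.1
```

```bash
python3 tilt.py w11; python3 - <<'E'
from h import *
T=tool();print(go(T,H(12,0,47.5)))
E
```

```text
[(74, np.float64(-44.7)), (131, np.float64(-23.6)), (137, np.float64(57.6)), (233, np.float64(-61.1))]
[0.519  0.1571 0.0857] [ 6.e-04  1.e-04 -1.e+00] [ 0.70679278  0.04898084 -3.45638439]
[ 0.07 -0.02  0.33]
```

Emit:
move_arm([
  {"offset": [0,0,0.3],"turn": 0,"gripper": 0},
  {"offset": [0,0,0],"turn": 0,"gripper": 0},
  {"offset": [0.4,0,0],"turn": 0,"gripper": 0},
  {"offset": [0.4,0,0],"turn": 0,"gripper": 0},
  {"offset": [0,0,0],"turn": 0,"gripper": 0},
])

```text
time: 12.42
tool_pos: [0.5105, 0.156, 0.0824]
tcp_rot: [[-0.991, -0.134, 0.0], [-0.134, 0.991, 0.0], [-0.0, 0.0, -1.0]]
wrist_force: [1.3, 0.5, -3.2]
width: 0.0134
grip_force: 45.1
```

Emit:
move_arm([
  {"offset": [0.35,0,0],"turn": 0,"gripper": 0},
  {"offset": [0.25,0,0],"turn": 0,"gripper": 0},
  {"offset": [0,0,0],"turn": 0,"gripper": 0},
  {"offset": [0,0,0],"turn": 0,"gripper": 0},
])

```text
time: 12.92
tool_pos: [0.5049, 0.1552, 0.0823]
tcp_rot: [[-0.991, -0.134, 0.0], [-0.134, 0.991, 0.0], [-0.0, 0.0, -1.0]]
wrist_force: [-0.2, -0.3, -3.0]
width: 0.0129
grip_force: 45.1
```

```bash
python3 tilt.py w12; python3 - <<'E'
from h import *
T=tool();print(go(T,H(-2,0,47.5)))
E
```

```text
[(81, np.float64(59.7)), (96, np.float64(-51.6)), (105, np.float64(39.7)), (159, np.float64(34.6)), (233, np.float64(-61.1))]
[0.5049 0.1552 0.0823] [ 2.e-04  0.e+00 -1.e+00] [-0.6725653   0.19787556 -2.58544102]
[ 0.04 -0.01 -0.02]
```

The tongue edge has vanished under the lip with no side force. I go 2 mm further, set it on the floor, and ease the grip, then level along the arc.

Emit:
move_arm([
  {"offset": [0.2,0,0.2],"turn": 0,"gripper": 0},
  {"offset": [0,0,0.1],"turn": 0,"gripper": 0},
  {"offset": [-0.36,0,0.4],"turn": 0,"gripper": 0},
  {"offset": [0,0,0],"turn": 0,"gripper": 0},
  {"offset": [0,0,0],"turn": 0,"gripper": 0},
], grip_force=20)

```text
time: 13.6
tool_pos: [0.5069, 0.1555, 0.0757]
tcp_rot: [[-0.991, -0.134, 0.001], [-0.134, 0.991, 0.0], [-0.001, 0.0, -1.0]]
wrist_force: [-0.2, -0.3, 2.0]
width: 0.0129
grip_force: 46.0
```

```bash
python3 tilt.py w13; python3 - <<'E'
from h import *
T=tool();print(go(T,H(7.8,0,28)))
E
```

```text
[(77, np.float64(62.3)), (92, np.float64(-53.2)), (100, np.float64(42.6)), (157, np.float64(33.8)), (230, np.float64(-62.8))]
[0.5069 0.1555 0.0757] [ 1.2e-03  3.0e-04 -1.0e+00] [ 0.78237003 -0.71959761  2.11495267]
[-0.73 -0.02  1.28]
```

Emit:
move_arm([
  {"offset": [-0.3,0,0.4],"turn": 0,"gripper": 0},
  {"offset": [0,0,0],"turn": 0,"gripper": 0},
  {"offset": [-0.2,0,0.4],"turn": 0,"gripper": 0},
  {"offset": [0,0,0],"turn": 0,"gripper": 0},
])

```text
time: 14.15
tool_pos: [0.513, 0.1563, 0.0682]
tcp_rot: [[-0.991, -0.134, 0.004], [-0.134, 0.991, 0.001], [-0.004, 0.0, -1.0]]
wrist_force: [4.9, 1.2, 4.4]
width: 0.0132
grip_force: 46.7
```

```bash
python3 tilt.py w14; python3 - <<'E'
from h import *
T=tool();print(go(T,H(7.8,0,28)))
E
```

```text
[(64, np.float64(60.8)), (81, np.float64(-52.3)), (85, np.float64(45.1)), (147, np.float64(29.0)), (169, np.float64(14.9)), (226, np.float64(-60.4))]
[0.513  0.1563 0.0682] [ 3.9e-03  8.0e-04 -1.0e+00] [ 4.13631993 -0.47324858  4.32435159]
[-0.13 -0.02  0.53]
```

Emit:
move_arm([
  {"offset": [-0.15,0,0.3],"turn": 0,"gripper": 0},
  {"offset": [0,0,0],"turn": 0,"gripper": 0},
  {"offset": [-0.1,0,0.25],"turn": 0,"gripper": 0},
  {"offset": [0,0,0],"turn": 0,"gripper": 0},
  {"offset": [0,0,0],"turn": 0,"gripper": 0},
])

```text
time: 14.82
tool_pos: [0.5156, 0.1567, 0.0631]
tcp_rot: [[-0.991, -0.134, 0.004], [-0.134, 0.991, 0.001], [-0.004, 0.0, -1.0]]
wrist_force: [5.6, 0.8, 6.0]
width: 0.0134
grip_force: 47.1
```

```bash
python3 tilt.py w15; python3 - <<'E'
from h import *
T=tool();print(go(T,H(7.8,0,28)),r.get_state()['moment'])
E
```

```text
[(75, np.float64(-52.3)), (142, np.float64(34.3)), (163, np.float64(-27.3)), (224, np.float64(-61.4))]
[0.5156 0.1567 0.0631] [ 4.4e-03  8.0e-04 -1.0e+00] [4.62465138 1.1087532  7.07048942]
[ 0.14 -0.02  0.01] [ 0.0483776  -0.38688605 -0.00109185]
```

TCP height matches the level block (floor + 28 mm). I press slightly, then let go and rise.

Emit:
move_arm([
  {"offset": [0,0,0.2],"turn": 0,"gripper": 0},
  {"offset": [0,0,0.1],"turn": 0,"gripper": 0},
  {"offset": [0,0,-0.2],"turn": 0,"gripper": 2.5},
  {"offset": [0,0,0],"turn": 0,"gripper": 3.5},
  {"offset": [0,0,0],"turn": 0,"gripper": 3.5},
])

```text
time: 15.5
tool_pos: [0.5133, 0.1563, 0.06]
tcp_rot: [[-0.991, -0.134, -0.002], [-0.134, 0.991, -0.0], [0.002, -0.0, -1.0]]
wrist_force: [-0.1, -0.3, -0.5]
width: 0.0348
grip_force: 0.0
```

Emit:
move_arm([
  {"offset": [0,0,-2],"turn": 0,"gripper": 3.5},
  {"offset": [-1,0,-4],"turn": 0,"gripper": 3.5},
  {"offset": [-3,0,-4],"turn": 0,"gripper": 3.5},
  {"offset": [-3,0,-3],"turn": 0,"gripper": 3.5},
  {"offset": [0,0,0],"turn": 0,"gripper": 3.5},
])

```text
time: 16.12
tool_pos: [0.5855, 0.1661, 0.1949]
tcp_rot: [[-0.991, -0.133, 0.006], [-0.133, 0.991, 0.001], [-0.006, 0.0, -1.0]]
wrist_force: [-0.5, -0.3, -0.3]
width: 0.035
grip_force: 0.0
```

Emit:
move_arm([
  {"offset": [0,0,0],"turn": 0,"gripper": 3.5},
])

```text
time: 16.25
tool_pos: [0.5826, 0.1657, 0.1905]
tcp_rot: [[-0.991, -0.134, -0.001], [-0.134, 0.991, -0.0], [0.001, -0.0, -1.0]]
wrist_force: [-0.3, 0.5, -0.7]
width: 0.035
grip_force: 0.0
```

```bash
python3 - <<'E'
from h import *
T=tool();im=r.snapshot('wrist')[...,::-1].copy();cv2.imwrite('pics/w16raw.png',im);np.save('Tw16.npy',T);print(T.round(4))
C=cam('wrist',T)
print('heater',refine(C,im,HE,.035,[h0[0],h0[1]+.0017,hy],w=5))
g=cv2.GaussianBlur(cv2.cvtColor(im,cv2.COLOR_BGR2GRAY).astype(float),(0,0),1)
def prof(x0,x1,y,z,p):
    c,s=np.cos(p[2]),np.sin(p[2]);X=np.arange(x0,x1,.5)
    P=np.array([[p[0]+(c*x-s*y)/1e3,p[1]+(s*x+c*y)/1e3,.035+z/1e3] for x in X]);q=proj(C,P).astype(np.float32)
    v=cv2.remap(g.astype(np.float32),q[:,0].copy(),q[:,1].copy(),cv2.INTER_LINEAR).ravel();d=np.diff(v)
    return [(X[i],round(float(d[i]),1)) for i in range(3,len(d)-3) if abs(d[i])>2.5 and abs(d[i])==abs(d[i-3:i+4]).max()]
p=[.5069,.1571,.134]
for y in(-14,0,14): print(y,prof(-90,125,y,20,p))
E
```

```text
[[-9.910e-01 -1.339e-01 -1.100e-03  5.826e-01]
 [-1.339e-01  9.910e-01 -2.000e-04  1.657e-01]
 [ 1.100e-03 -1.000e-04 -1.000e+00  1.905e-01]
 [ 0.000e+00  0.000e+00  0.000e+00  1.000e+00]]
heater (array([0.50548497, 0.15679823, 0.12601515]), [(-0.85, 14), (-0.56, 21), (-0.01, 25), (-0.71, 21)])
-14 [(np.float64(-81.5), 54.1), (np.float64(-78.0), -9.6), (np.float64(-72.0), -2.9), (np.float64(-52.0), 31.0), (np.float64(-46.5), 8.3), (np.float64(-44.0), -9.7), (np.float64(-39.0), 6.8), (np.float64(-34.5), 6.6), (np.float64(0.5), -10.0), (np.float64(33.5), 8.6), (np.float64(36.0), -4.1), (np.float64(41.0), 8.3), (np.float64(62.0), -39.3), (np.float64(65.5), 19.0), (np.float64(116.5), -23.9)]
0 [(np.float64(-83.0), 19.5), (np.float64(-80.5), 30.2), (np.float64(-51.5), 26.3), (np.float64(-14.5), -38.3), (np.float64(23.0), 37.7), (np.float64(40.5), 3.3), (np.float64(45.0), 7.7), (np.float64(62.0), -37.2), (np.float64(65.5), 19.1), (np.float64(79.0), -11.3), (np.float64(87.5), 26.8), (np.float64(109.5), -10.8), (np.float64(116.5), -23.8)]
14 [(np.float64(-83.0), 20.9), (np.float64(-80.5), 31.6), (np.float64(-51.5), 26.6), (np.float64(-33.0), -4.0), (np.float64(-7.5), -2.7), (np.float64(32.0), 6.1), (np.float64(34.0), 6.8), (np.float64(45.5), -2.6), (np.float64(52.0), 2.6), (np.float64(62.0), -37.1), (np.float64(65.5), 18.2), (np.float64(82.0), -17.3), (np.float64(89.5), 26.4), (np.float64(105.5), -9.9), (np.float64(117.0), -23.2)]
```

The heel's top edge is at x = 62 mm in the well (level block against the front wall), gap to the rear wall visible to 65.5. I check flatness by touching the block's heel with the closed fingers.

```bash
python3 - <<'E'
from h import *
T=tool();print(T[:3,3].round(4),go(T,H(44,0,30)))
E
```

```text
[0.5822 0.1657 0.1898] [ 3.22 -0.02 12.49]
```

Emit:
move_arm([
  {"offset": [1.6,0,0],"turn": 0,"gripper": 0},
  {"offset": [1.6,0,4],"turn": 0,"gripper": 0},
  {"offset": [0,0,4],"turn": 0,"gripper": 0},
  {"offset": [0,0,3.5],"turn": 0,"gripper": 0},
  {"offset": [0,0,0],"turn": 0,"gripper": 0},
])

```text
time: 16.92
tool_pos: [0.548, 0.1609, 0.0712]
tcp_rot: [[-0.991, -0.134, -0.009], [-0.134, 0.991, -0.002], [0.009, -0.001, -1.0]]
wrist_force: [-0.0, 0.2, 0.6]
width: 0.0001
grip_force: 0.0
```

Emit:
move_arm([
  {"offset": [0,0,0.8],"turn": 0,"gripper": 0},
  {"offset": [0,0,0.4],"turn": 0,"gripper": 0},
  {"offset": [0,0,0.3],"turn": 0,"gripper": 0},
  {"offset": [0,0,0],"turn": 0,"gripper": 0},
])

```text
time: 17.42
tool_pos: [0.5517, 0.1615, 0.061]
tcp_rot: [[-0.991, -0.134, 0.0], [-0.134, 0.991, 0.0], [-0.0, 0.0, -1.0]]
wrist_force: [-1.0, -0.5, 0.0]
width: 0.0001
grip_force: 0.0
```

Emit:
move_arm([
  {"offset": [0,0,0.4],"turn": 0,"gripper": 0},
  {"offset": [0,0,0.3],"turn": 0,"gripper": 0},
  {"offset": [0,0,0.2],"turn": 0,"gripper": 0},
  {"offset": [0,0,0],"turn": 0,"gripper": 0},
])

```text
time: 17.92
tool_pos: [0.5517, 0.1616, 0.055]
tcp_rot: [[-0.991, -0.134, 0.001], [-0.134, 0.991, 0.0], [-0.001, 0.0, -1.0]]
wrist_force: [-7.0, -2.2, 14.7]
width: 0.0001
grip_force: 7.5
```

The fingertips met the heel's top at 0.055 m, exactly floor + 20 mm: the block lies flat. Now the post's position from the last wrist picture.

Emit:
move_arm([
  {"offset": [0,0,-2],"turn": 0,"gripper": 0},
  {"offset": [0,0,-4],"turn": 0,"gripper": 0},
  {"offset": [0,0,-3],"turn": 0,"gripper": 3.5},
  {"offset": [0,0,0],"turn": 0,"gripper": 3.5},
])

```text
time: 18.42
tool_pos: [0.5532, 0.1619, 0.1459]
tcp_rot: [[-0.991, -0.134, 0.007], [-0.134, 0.991, 0.002], [-0.007, 0.001, -1.0]]
wrist_force: [-0.4, -0.7, -1.1]
width: 0.0343
grip_force: 0.0
```

```bash
python3 - <<'E'
from h import *
for n,Tn in(('w1','Tw1'),('w16','Tw16')):
    C=cam('wrist',np.load(Tn+'.npy'));im=cv2.imread(f'pics/{n}raw.png');g=cv2.cvtColor(im,cv2.COLOR_BGR2GRAY)
    q=proj(C,H(90,43.5,61))[0];print(n,q.round(1),g.shape)
    u,v=q.round().astype(int)
    print(g[v-14:v+15:2,u-20:u+21:2])
E
```

```text
w1 [332.9 209.8] (420, 560)
[[100 100  99 101 102 101 102 101 101 102 102 102 101  43  45  46  46  45
   44  44  43]
 [102 102 102  99  97  97  95  94  95  95  93  94  96  38  46  46  46  46
   45  44  45]
 [ 82  85  89 116 144 181 134 143 144 143 139 137 173 144  40  46  44  45
   41  43  45]
 [241 240 239 238 238 243  73  38  21  35 105 136 171 238 120  43  45  45
   45  43  44]
 [235 235 235 236 239 181  13  21  21  20  18 149 234 233 228  37  44  45
   44  43  46]
 [239 239 238 237 241   9  17  19  20  19  20  79 245 235 234  33  45  45
   45  44  44]
 [234 234 233 234 227   4  19  19  21  18  20  13 142 236 233  34  44  44
   45  45  45]
 [234 234 233 233 238   0  18  17  43  56  54  49  25 208 188  38  44  44
   44  46  46]
 [234 234 234 235 237 225  14  40  59  57  53  51  44  58  38  44  45  47
   45  46  45]
 [239 239 242 245 244 235   8  56  59  56  53  51  47  42  44  45  44  45
   44  45  44]
 [186 183 179 177 179 182  82  56  56  55  54  51  48  42  45  42  45  45
   44  44  43]
 [180 181 180 181 180 180 168  36  55  54  52  49  42  84  42  42  42  43
   41  42  42]
 [18
[... 928 characters left out ...]
5 236 211  15  18  26  54  56  52  48  39 145 166  40  45  44
   43  45  46]
 [237 234 237 241 233   7  25  57  56  55  52  50  47  36  39  43  44  45
   44  45  44]
 [177 176 176 175 181  81  37  57  56  55  52  49  47  41  43  42  45  44
   44  42  44]
 [178 178 177 176 177 157  46  56  55  52  52  49  46  44  37  41  43  41
   41  42  42]
 [178 177 176 176 177 166  30  56  54  51  49  48  46  42  40  43  44  42
   42  41  40]
 [177 177 177 176 175 178 149  44  52  50  49  47  40  41  44  43  45  40
   41  42  43]
 [176 176 175 176 176 177 178 151  55  47  45  66 142  43  45  43  42  41
   40  41  41]
 [ 44  43  43  42  44  43  43  43  45  42  40  45  40  40  43  40  42  40
   41  40  41]]
```

```bash
python3 - <<'E'
from h import *
for n,uv in(('Tw16',[331.9,233.2]),('Tw1',[333.3,212.3])):
    T0=np.load(n+'.npy');g=ray(cam('wrist',T0),[uv],.096)[0]-T0[:3,1]*.0017
    d=g-h0;c,s=np.cos(hy),np.sin(hy);v=np.array([c*d[0]+s*d[1],-s*d[0]+c*d[1]])*1e3-[94,0];print(n,g,v,np.linalg.norm(v),np.arctan2(v[1],-v[0]))
T=tool();a=1.45
print(T[:3,3]);
for a in(1.45,1.52):print(a,go(T,H(94-42*np.cos(a),42*np.sin(a),39)))
E
```

```text
Tw16 [0.59536323 0.20935503 0.09600009] [ 1.24658105 41.79364409] 41.812230877073254 1.6006145348924894
Tw1 [0.59240633 0.20922385 0.09600025] [-1.70160321 42.05573388] 42.09014381004386 1.5303577132262745
[0.55324676 0.16190062 0.14591693]
1.45 [-4.13  4.13  7.22]
1.52 [-4.42  4.15  7.22]
```

Post found at radius 42 mm, angle about 1.56 rad. I go over it, lower and grip it.

Emit:
move_arm([
  {"offset": [-2.3,2.08,0],"turn": 0,"gripper": 3.5},
  {"offset": [-2.3,2.07,0],"turn": 0,"gripper": 3.5},
  {"offset": [0,0,2],"turn": 0,"gripper": 3.5},
  {"offset": [0,0,3],"turn": 0,"gripper": 3.5},
  {"offset": [0,0,1],"turn": 0,"gripper": 3.5},
])

```text
time: 19.05
tool_pos: [0.5893, 0.2077, 0.0774]
tcp_rot: [[-0.991, -0.134, -0.006], [-0.134, 0.991, -0.002], [0.007, -0.001, -1.0]]
wrist_force: [0.2, -0.9, 0.6]
width: 0.0352
grip_force: 0.0
```

Emit:
move_arm([
  {"offset": [0,0,1],"turn": 0,"gripper": 3.5},
  {"offset": [0,0,0],"turn": 0,"gripper": 0},
  {"offset": [0,0,0],"turn": 0,"gripper": 0},
  {"offset": [0,0,0],"turn": 0,"gripper": 0},
  {"offset": [0,0,0],"turn": 0,"gripper": 0},
])

```text
time: 19.68
tool_pos: [0.5915, 0.2088, 0.072]
tcp_rot: [[-0.991, -0.134, -0.0], [-0.134, 0.991, -0.0], [0.0, -0.0, -1.0]]
wrist_force: [-0.9, 0.4, -3.3]
width: 0.0136
grip_force: 21.0
```

```bash
python3 - <<'E'
from h import *
T=tool();s=r.get_state();print(T[:3,3],s['width'],s['grip_force'],s['wrist_force'])
g=go(T,H(94,42,39));print(g)
P=[H(94-42*np.cos(a),42*np.sin(a),39) for a in np.linspace(1.55,-.02,10)]
for a,b in zip(P[:-1],P[1:]): print((T[:3,:3].T@(b-a)*100).round(2))
E
```

```text
[0.59150538 0.20877563 0.07196843] 0.013643720271337574 20.9987273812294 [-0.86926624  0.35299715 -3.27172219]
[-0.27  0.03 -0.2 ]
[ 0.73 -0.08  0.  ]
[ 0.7 -0.2  0. ]
[ 0.66 -0.32  0.  ]
[ 0.59 -0.43  0.  ]
[ 0.51 -0.53  0.  ]
[ 0.41 -0.61  0.  ]
[ 0.3  -0.67  0.  ]
[ 0.18 -0.71  0.  ]
[ 0.05 -0.73  0.  ]
```

The post is gripped (13.6 mm). I swing it along the arc.

Emit:
move_arm([
  {"offset": [0.73,-0.08,0],"turn": 0,"gripper": 0},
  {"offset": [0.7,-0.2,0],"turn": 0,"gripper": 0},
  {"offset": [0.66,-0.32,0],"turn": 0,"gripper": 0},
  {"offset": [0.59,-0.43,0],"turn": 0,"gripper": 0},
  {"offset": [0.51,-0.53,0],"turn": 0,"gripper": 0},
], grip_force=30)

```text
time: 20.3
tool_pos: [0.5598, 0.1938, 0.0721]
tcp_rot: [[-0.99, -0.138, -0.003], [-0.138, 0.99, 0.008], [0.002, 0.009, -1.0]]
wrist_force: [-7.8, 16.6, -1.4]
width: 0.0129
grip_force: 30.3
```

Emit:
move_arm([
  {"offset": [0.41,-0.61,0],"turn": 0,"gripper": 0},
  {"offset": [0.3,-0.67,0],"turn": 0,"gripper": 0},
  {"offset": [0.1,-0.71,0],"turn": 0,"gripper": 0},
  {"offset": [0,-0.73,0],"turn": 0,"gripper": 0},
  {"offset": [0,0,0],"turn": 0,"gripper": 0},
])

```text
time: 20.92
tool_pos: [0.5504, 0.1619, 0.0718]
tcp_rot: [[-0.991, -0.136, -0.016], [-0.136, 0.991, -0.0], [0.016, 0.002, -1.0]]
wrist_force: [-30.2, -0.2, 12.1]
width: 0.0128
grip_force: 39.0
```

```bash
python3 - <<'E'
from h import *
T=tool();s=r.get_state();print(T[:3,3],s['width'],s['grip_force'],s['wrist_force'])
print(go(T,H(52,0,39)))
E
```

```text
[0.55043754 0.1618619  0.07176357] 0.012826593667163209 39.008890986442566 [-30.15382461  -0.21337939  12.08276518]
[-0.75 -0.07 -0.24]
```

Post is at about y = 0.7 mm, so the latch is nearly shut; there is 30 N sideways, so I release now.

Emit:
move_arm([
  {"offset": [0,0,0],"turn": 0,"gripper": 3},
  {"offset": [0,0,0],"turn": 0,"gripper": 3.5},
  {"offset": [0,0,0],"turn": 0,"gripper": 3.5},
])

```text
time: 21.3
tool_pos: [0.5582, 0.1609, 0.0724]
tcp_rot: [[-0.991, -0.133, 0.001], [-0.133, 0.991, 0.0], [-0.001, -0.0, -1.0]]
wrist_force: [-0.4, 0.9, 0.0]
width: 0.0349
grip_force: 0.0
```

Emit:
move_arm([
  {"offset": [0,0,-2],"turn": 0,"gripper": 3.5},
  {"offset": [-1,0,-4],"turn": 0,"gripper": 3.5},
  {"offset": [-3,0,-4],"turn": 0,"gripper": 3.5},
  {"offset": [-2,0,-2],"turn": 0,"gripper": 3.5},
  {"offset": [0,0,0],"turn": 0,"gripper": 3.5},
])

```text
time: 21.92
tool_pos: [0.6189, 0.1692, 0.1952]
tcp_rot: [[-0.991, -0.133, 0.005], [-0.133, 0.991, 0.001], [-0.005, 0.0, -1.0]]
wrist_force: [-0.5, 0.2, -0.1]
width: 0.0348
grip_force: 0.0
```

Emit:
move_arm([
  {"offset": [0,0,0],"turn": 0,"gripper": 3.5},
])

```text
time: 22.05
tool_pos: [0.6165, 0.1689, 0.1912]
tcp_rot: [[-0.991, -0.134, -0.001], [-0.134, 0.991, -0.0], [0.001, -0.0, -1.0]]
wrist_force: [0.1, -0.6, 0.3]
width: 0.0349
grip_force: 0.0
```

```bash
python3 - <<'E'
from h import *
T=tool();im=r.snapshot('wrist')[...,::-1].copy();cv2.imwrite('pics/w20raw.png',im);print(T[:3,3],r.get_state()['wrist_force'])
C=cam('wrist',T);b=T[:3,1]*.0017
# rectified top view (0.5 mm/px->1mm) of arm plane z=33 and block plane z=20, printed coarsely
g=cv2.GaussianBlur(cv2.cvtColor(im,cv2.COLOR_BGR2GRAY),(0,0),.8)
def rect(z,xs,ys):
    q=proj(C,np.array([H(x,y,z)+b for x in xs for y in ys])).astype(np.float32)
    return cv2.remap(g,q[:,0].copy(),q[:,1].copy(),cv2.INTER_LINEAR).reshape(len(xs),len(ys))
print('arm plane rows x=30..112 step4, cols y=-28..48 step 4');print(rect(33,range(30,113,4),range(-28,49,4)))
print('post plane rows x=36..68 step2 cols y=-16..16 step2');print(rect(61,range(36,69,2),range(-16,17,2)))
E
```

```text
[0.61651129 0.16892295 0.19119023] [ 0.3062012   1.41174542 -0.59563597]
arm plane rows x=30..112 step4, cols y=-28..48 step 4
[[237 198 199 241 247 220 199 202 207 202 201 194 199 194 196 146  98 104
  103 103]
 [203 228 246 252 199 203 198 201 206 202 199 198 201 202 202 140  98 104
  103 103]
 [202 199 218 206 198 202 197 183 203 201 198 197 201 201 202 137  99 103
  103 103]
 [188 182 196 188 200 201 140 142 142 194 199 179 194 174 192 146  98 103
  103 102]
 [149 198 199 199 198 187 130  60 115 161 193 201 195 197 141 149  98 103
  103 102]
 [150 197 198 200 198 167  31  36  33 143 194 201 195 197 142 140  98 103
  103 102]
 [190 170 191 190 199 154  31  31  30 108 197 185 189 159 193 139  97 103
  102 102]
 [201 199 198 202 199 169  29  29  27 147 196 193 197 200 199 141  98 103
  102 102]
 [123 123 122 122 121 122 139 113 135 119 118 117 118 117 116 104  98 103
  102 102]
 [102  94  95  94  94 108 141 138 139 115 103  99  94  94  94  93  93  93
   93  97]
 [181 127 168 182 102 115 140 138 139 132 180 175 164 132 128 102 102 102
  102 137]
 [182 181 181 176 101 116 140 156 227 
[... 1372 characters left out ...]
194 201 189  83  32  34  34  34  32  57 190 196 190 200 199]
 [192 193 199 201 188  55  31  33  32  32  31  44 185 196 197 188 194]
 [190 202 199 201 189  74  29  30  31  30  29  50 187 196 200 192 185]
 [199 202 199 200 189 119  32  28  29  28  29  92 191 195 199 193 198]
 [192 195 192 194 183 142 105  53  35  44  96 141 183 189 192 187 191]
 [ 99  99  99 100 102 137 141 141 131 136 141 133  97  98  99  98  99]
 [ 77  77  77  76  84 137 140 142 139 138 140 132  77  76  77  76  76]
 [106 113 103 102 104 137 140 141 138 138 140 134 151 152 148 133 100]
 [155 178 112 103 106 137 140 141 138 138 140 135 162 180 180 168 136]
 [181 178 111 102 106 138 139 140 137 139 141 139 166 180 179 179 180]]
```

The rectified picture shows the post at (52, 0) mm in the well frame, so the latch is closed, with the heel gap unchanged. I hand in.

```bash
python3 -c "
from cell import r
print(r.job_done())"
```

```text
the job is handed in; nothing more can be done
None
```

The block lies flat in the well with its tongue under the lip, the latch is closed over it, the dropper bottle was still upright when last in view, and the job was handed in at about 22 s; no verdict came back.

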